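Hold the sprung pick tin open

TASK

The glass slide has been left standing on the lid of the flip-top pick tin: lift it off and stand it gently upright on the plywood board, a hand's breadth clear of the tin. Then lift the tin's lid and hold it open at 60 degrees from closed so that I can take out a pick one-handed; the lid is sprung and snaps shut if let go, so finish while still holding it at that angle with the fingers. Do not knock over the slide, and leave the capo, the string winder and the two pedals as they are.

Things in the scene. Friction and masses are not known exactly. Their poses are not given: they have to be found in the camera images.
- tin: Painted pick tin with a flip-top lid, taped to the board (it does not slide). Shut: 80 mm long (its x), 52 mm wide (its y), 24 mm high; the lower half is 48 mm wide. Origin at the centre of its underside; x runs from the thumb-lip end (-x, the front, roughly towards the robot) to the hinge end (+x), y along the hinge pin, z up.
- tin_lid (a joint): Angle of the tin's lid about its hinge pin, rad: 0 shut, growing as the front end rises, stop at 1.9. Spring and weight (30 g) close it: about 0.035 N m when shut, 0.065 N m at 60 degrees (1 N at the front). Pinched from above across its 52 mm width near the front, it swivels between the fingers as it is lifted.
- lid_hinge (a point): Middle of the lid's hinge pin, 40.5 mm behind the tin's origin (its +x), 21 mm above the board; stays put as the lid swings. Its axes turn with the lid: x from the lid's front to the hinge, y along the pin, z out of the lid's top face (which is 3 mm above the pin).
- lid_front (a point): Middle of the outer face of the lid's front skirt, at mid-height: 82 mm from the pin, 3.5 mm below it when shut. Moves with the lid; axes as at lid_hinge. The lid: 2 mm plate, side and front skirts 2 mm thick reaching 13 mm down from its top. Thumb lip on the front skirt: 22 mm wide, 3 mm thick, sticks out 5.5 mm, underside 13 mm above the board when shut.
- slide: Glass bottleneck slide, a plain open tube 28 mm outside diameter, 3.5 mm wall, 62 mm long, about 55 g. It starts standing on end on the tin's lid, 24 mm above the board. Origin at the centre of its lower end, z along the tube.
- capo: Steel spring capo lying loose on its side on the board, about 139 by 73 mm and 16 mm high; a bystander. Origin at the level of its underside, near its pivot; the long bar reaches 76 mm along its +x, the two handles 63 mm along its -x and 49 mm along its -y.
- winder: Crank-shaped string winder lying loose on the board, about 122 by 66 mm and 22 mm high; a bystander. Origin on the board under its shaft; the peg head reaches 60 mm along +x, the turning handle lies along x from -61 to -11 mm at y = -40 mm.
- black_pedal: Black effects pedal taped to the board, 112 mm (x) by 61 mm (y) and 36 mm high, with a footswitch near the robot and one rotary knob (25 mm across, top 52 mm above the board) at the far end; a bystander. Origin at the centre of its underside.
- phaser: Larger silver phaser pedal taped to the board, 121 mm (x) by 94 mm (y) and 48 mm high, footswitch near the robot and two small knobs (tops 62 mm above the board) at the far end; a bystander. Origin at the centre of its underside.
Mind the look-alikes: they are no part of the job. Of the things that look like the tin, the middle-sized one is meant.

How it is judged:
By the outcome, as a careful person would: the job done as asked, in the order asked, and still so for the second after the job is handed in, while the arm keeps its last pose, push and grip.
It also fails if it takes over 51 s, if anything falls off the work surface, if the arm or the gripper's body presses on something with over 40 N, if the wrist force passes 120 N, or if a joint passes its speed limit or range.

ROBOT

A 6-joint arm with a two-finger parallel gripper is mounted at the origin on the work surface. World frame = base frame: x ahead of the robot, y to its left, z up, the work surface at z = 0. Lengths are in mm, angles in degrees, forces in N, time in s.
With the tool pointing down it reaches from about 425 to 950 mm from the base axis. Payload 14.7 kg.
Tool frame: the origin (TCP) lies at the very end of the fingers, on their centre line; the grasp point (between the pads) lies 19 mm behind it (arm.pinch_z is the z of the grasp point in the tool frame, in mm); z points along the fingers, y is the line along which they close (so a half turn about z gives the same grasp; the last joint's range is limited). The gripper opens to 85 mm and grips with 20 to 120 N. Pads are 22 mm wide; open, the fingers measure 114 mm over their backs; the gripper's body (76 mm by 85 mm) begins 54 mm behind the grasp point. The pads swing forward as they close: fully open they stand 13 mm farther back than shut.
Start: joints at [71.7, 27.513, 91.461, -0, 61.026, -2.67], TCP at [175.104, 625.964, 231.297] pointing down, gripper open.
Joint ranges: [-157.49, 157.49], [-46.99, 117.5], [13.45, 153.17], [-89.5, 269.5], [5.16, 153.95], [-167.48, 167.48]. Speed limits (degrees/s): [108.29, 108.29, 136.94, 172.46, 172.46, 172.46].

INTERFACE

Orientations are given as a 3x3 rotation matrix whose columns are the frame's x, y, z axes.
In Python, from station import get_state, capture, arm gives the robot as it stands.
- The arm moves only by the tool arm_command, never from a script. Its argument "targets" is a list of rows, each an object of numbers: "claw": the gripper's target within -1 to 1 (fully open at 1, half-way at 0, shut at -1); "dx", "dy", "dz": the shift along the tool's x, y, z in m; "ax", "ay", "az": the turn, a rotation vector about the tool's x, y, z in rad. In form: [{"claw": .., "dx": .., "dy": .., "dz": .., "ax": .., "ay": .., "az": ..}, ...]. A call has 1 to 10 rows; each row shifts and turns the commanded pose from where the row before left it, along the tool's axes as they then stand; what a row does not reach is not made up. A row lasts 1/10 s, in which the tool goes at most 50 mm and 8.59 degrees, less where a joint would pass 70% of its speed; a pose out of reach is approached as far as the arm can. A call with a gripper value outside its range is refused whole. The fingers move at their own pace and stop on an object; "squeeze" is the grip in N (left out, the last holds). Time passes only in rows, so rows that do not move let the fingers close. It gives the time, the measured TCP pose, the force, the opening and the grip force at its end, in the units of the state.
- get_state(): the state, without advancing time (a new reading comes with each control period).
- capture(name): name is "scene" or "top"; returns a dict with "color" (400x640x3 uint8, red, green, blue), "fx", "fy", "cx", "cy" (pixels), "position" and "orientation" of the camera in the world. Camera axes: x right, y down, z forward; pixel columns grow to the right and rows downward; lengths in mm; the calibration is good to about 2 mm. A picture is of the moment at which its call begins. There is no depth.
- arm.hand_in(): hands the job in; it is judged then, once.
The state is a dict: "time_s": time; "qpos": joint angles; "joint_velocities": joint speeds; "effort": joint torques, N m; "eef_pos": TCP position; "tcp_rot": TCP orientation; "contact_force": force on the tool from outside, world axes, zero at the start; "torque": the same for the moment, N m; "grip_width": finger opening in mm; "grasp_force": force on a finger pad.
Only numpy, scipy, OpenCV 4.12 (cv2) and the standard library are available. Lean on these libraries where they do the work, as an engineer would, in place of code of your own. Each camera call takes 0.05 s, during which the arm holds its last target. There are 200 camera calls.

## Working session

There is one attempt and no reset: what is moved stays moved. The work goes in short steps, Python scripts to look and compute and a tool call to move; the robot and the scene stay as the last step left them, time stands still between calls to the robot, and variables do not carry over. Pictures are saved under pics/ and viewed, at most 10 in all, crops included, and the job is handed in when it is done.

Besides the shell and the picture viewer there is one more tool, called as name(argument=value, ...), one argument or row to a line, values as JSON. arm_command: Moves the arm, as the interface text tells. Its arguments: {"type":"object","properties":{"targets":{"type":"array","items":{"type":"object","properties":{"claw":{"type":"number"},"dx":{"type":"number"},"dy":{"type":"number"},"dz":{"type":"number"},"ax":{"type":"number"},"ay":{"type":"number"},"az":{"type":"number"}}}},"squeeze":{"type":"number"}},"required":["targets"]}

```bash
mkdir -p pics; ls
python3 - <<'E'
from station import get_state, capture, arm
import cv2,json
for n in("scene","top"):
    c=capture(n); cv2.imwrite(f"pics/{n}0.png",c["color"][:,:,::-1])
    print(n,[c[k] for k in("fx","fy","cx","cy")],c["position"],c["orientation"])
s=get_state();print(s);print(arm.pinch_z)
E
```

```text
pics
scene [485.9987055438706, 485.9987055438706, 323.9401481547616, 198.34506767609523] [1190.48128202   21.29588944  968.13295622] [[ 1.98965017e-03  8.53107798e-01 -5.21730894e-01]
 [ 9.99997958e-01 -1.51300571e-03  1.33955866e-03]
 [ 3.53406118e-04 -5.21732494e-01 -8.53109067e-01]]
top [393.6855348285728, 393.6855348285728, 322.60958582303255, 201.19869663563242] [463.02124474 -10.97638695 897.75430039] [[-0.01572435 -0.98687837  0.16069793]
 [-0.99970587  0.01848515  0.01569945]
 [-0.01846397 -0.1604038  -0.98687877]]
{'time_s': 0.1, 'qpos': array([ 7.17009057e+01,  2.75452319e+01,  9.14908563e+01,  1.60084369e-03,
        6.10256739e+01, -2.66943564e+00]), 'joint_velocities': array([ 0.01439157, -0.12345647, -0.13764056,  0.00283509, -0.06494261,
       -0.04171313]), 'effort': array([ 5.30736324e-04, -9.52252078e+01, -4.31044185e+01, -1.88258773e-04,
        5.13448802e-03,  1.28375614e-04]), 'eef_pos': array([174.97031391, 625.62209302, 230.74357199]), 'tcp_rot': array([[-9.63019570e-01,  2.69431209e-01, -3.61659589e-04],
       [ 2.69431441e-01,  9.63019038e-01, -1.01576623e-03],
       [ 7.46059465e-05, -1.07564522e-03, -9.99999419e-01]]), 'contact_force': array([ 0.47015508, -0.55616924, -0.47512468]), 'torque': array([ 0.017144  , -0.02986285, -0.04780112]), 'grasp_force': 0.0, 'grip_width': 85.81740575094844}
-18.700000000000003
```

View pics/scene0.png

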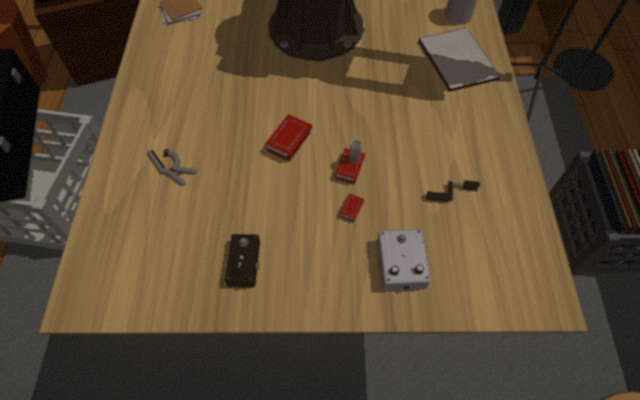

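View pics/top0.png

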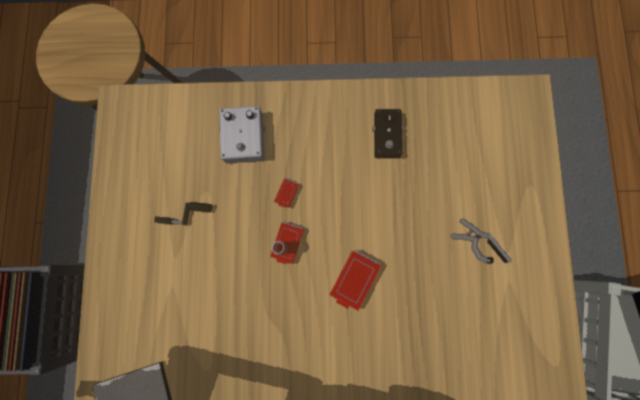

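Red tins in the top image: small (288,193), middle (287,243), large (357,279). The middle one fits: it is middle-sized and carries the slide. I'll confirm it in an enlarged crop.

```bash
cat > h.py <<'E'
from station import get_state, capture, arm
import cv2,numpy as np
def ray(c,u,v,z):
    d=c["orientation"]@np.array([(u-c["cx"])/c["fx"],(v-c["cy"])/c["fy"],1.]);p=np.array(c["position"])
    return p+d*(z-p[2])/d[2]
def proj(c,P):
    q=(np.asarray(P)-c["position"])@c["orientation"]
    return np.stack([q[...,0]/q[...,2]*c["fx"]+c["cx"],q[...,1]/q[...,2]*c["fy"]+c["cy"]],-1)
def crop(c,u0,v0,w,h,k): return cv2.resize(c["color"][v0:v0+h,u0:u0+w,::-1],None,fx=k,fy=k,interpolation=cv2.INTER_CUBIC)
E
python3 - <<'E'
from h import *
a=crop(capture("top"),262,215,50,60,8);b=crop(capture("scene"),325,130,50,60,8)
cv2.imwrite("pics/c1.png",np.hstack([a,b]))
E
```

```text
(no output)
```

View pics/c1.png

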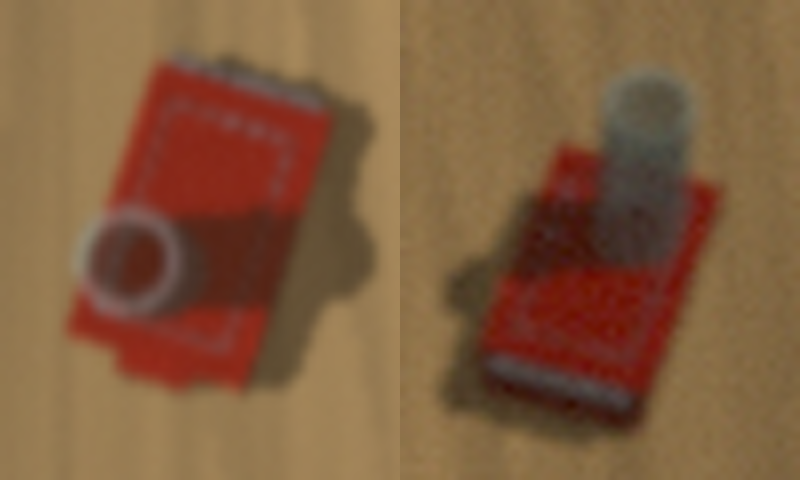

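The crop shows the middle tin with the slide on its lid. In the top half, the lid corners are at crop pixels (160,62), (332,112), (68,332) and (247,388), and the slide's rim is centred at (130,260). In the scene half the rim centre is at (650,103). The lip (front) faces the robot.

Run:
```python
from h import *
from scipy.optimize import least_squares
t=capture("top");s=capture("scene")
T=lambda x,y:(262+x/8-.5,215+y/8-.5); S=lambda x,y:(325+(x-400)/8-.5,130+y/8-.5)
obsT=np.array([T(160,62),T(332,112),T(68,332),T(247,388)])
# scene: hinge ends / front corners of lid
obsS=np.array([S(640,402),S(488,355),S(722,185),S(562,148)])
for u,v in obsT: print("T",ray(t,u,v,24).round(1))
for u,v in obsS: print("S",ray(s,u,v,24).round(1))
L=np.array([[40,26,24],[40,-26,24],[-42,26,24],[-42,-26,24.]])
def P(p):
    c,n=np.cos(p[2]),np.sin(p[2]);return L@np.array([[c,-n,0],[n,c,0],[0,0,1]]).T+[p[0],p[1],0]
for o,c in((obsT,t),(obsS,s)):
    if c is s: o=o[[1,0,3,2]] if 0 else o
    r=least_squares(lambda p:(proj(c,P(p))-o).ravel(),[550,80,-.3]);print(r.x,np.degrees(r.x[2]),r.fun.round(2))
print("slide",ray(t,*T(130,260),86),ray(s,*S(650,103),86))
# bystanders
for n,u,v,z in(("smalltin",288,193,15),("big",357,279,24),("winder",185,215,10),("phaser",241,134,48)):print(n,ray(t,u,v,z).round())
```

```text
T [559.4  95.5  24. ]
T [544.6  47.5  24. ]
T [485.1 120.8  24. ]
T [469.1  71.5  24. ]
S [562.4  94.1  24. ]
S [545.7  50.1  24. ]
S [483.8 121.6  24. ]
S [469.7  73.7  24. ]
[ 5.15519933e+02  8.35270438e+01 -3.14342616e-01] -18.010505223467682 [-0.17 -0.98  0.49 -0.44 -0.19  0.68 -0.14  0.7 ]
[ 5.16291998e+02  8.45526466e+01 -3.21513926e-01] -18.421391016143932 [ 1.05  0.02 -1.2   0.1   0.37  0.3  -0.22 -0.48]
slide [501.59026746  95.61753864  86.        ] [500.96209439  95.78903131  86.        ]
smalltin [627.  82.  15.]
big [432. -69.  24.]
winder [582. 318.  10.]
phaser [759. 184.  48.]
```

arm_command(
  targets=[
    {"claw": 1,"dx": -0.0254,"dy": -0.0235,"dz": 0.004},
    {"claw": 1,"dx": -0.0254,"dy": -0.0235,"dz": 0.004},
    {"claw": 1,"dx": -0.0254,"dy": -0.0235,"dz": 0.004},
    {"claw": 1,"dx": -0.0254,"dy": -0.0235,"dz": 0.004},
    {"claw": 1,"dx": -0.0254,"dy": -0.0235,"dz": 0.004},
    {"claw": 1,"dx": -0.0254,"dy": -0.0235,"dz": 0.004},
    {"claw": 1,"dx": -0.0254,"dy": -0.0235,"dz": 0.004},
    {"claw": 1,"dx": -0.0254,"dy": -0.0235,"dz": 0.004},
    {"claw": 1,"dx": -0.0254,"dy": -0.0235,"dz": 0.004},
    {"claw": 1,"dx": -0.0254,"dy": -0.0235,"dz": 0.004},
  ],
  squeeze=20,
)

```text
invalid input
```

arm_command(
  targets=[
    {"claw": 1,"dx": -0.0254,"dy": -0.0235,"dz": 0.004},
    {"claw": 1,"dx": -0.0254,"dy": -0.0235,"dz": 0.004},
    {"claw": 1,"dx": -0.0254,"dy": -0.0235,"dz": 0.004},
    {"claw": 1,"dx": -0.0254,"dy": -0.0235,"dz": 0.004},
    {"claw": 1,"dx": -0.0254,"dy": -0.0235,"dz": 0.004},
    {"claw": 1,"dx": -0.0254,"dy": -0.0235,"dz": 0.004},
    {"claw": 1,"dx": -0.0254,"dy": -0.0235,"dz": 0.004},
    {"claw": 1,"dx": -0.0254,"dy": -0.0235,"dz": 0.004,"az": 0.042},
    {"claw": 1},
    {"claw": 1},
  ],
)

```text
invalid input
```

Run:
```python
from h import *
s=get_state();print(s["time_s"],s["eef_pos"],s["tcp_rot"].round(4),s["qpos"].round(1))
print("to slide, tool axes",s["tcp_rot"].T@(np.array([501.3,95.7,41])-s["eef_pos"]))
```

```text
0.3 [175.06309475 625.85079203 231.08152454] [[-9.630e-01  2.695e-01 -2.000e-04]
 [ 2.695e-01  9.630e-01 -4.000e-04]
 [ 0.000e+00 -4.000e-04 -1.000e+00]] [71.7 27.5 91.5  0.  61.  -2.7]
to slide, tool axes [-457.03174841 -422.55556523  190.2370675 ]
```

arm_command(
  targets=[
    {"claw": 1,"dx": -0.0254,"dy": -0.0235,"dz": 0.004,"ax": 0,"ay": 0,"az": 0},
    {"claw": 1,"dx": -0.0254,"dy": -0.0235,"dz": 0.004,"ax": 0,"ay": 0,"az": 0},
    {"claw": 1,"dx": -0.0254,"dy": -0.0235,"dz": 0.004,"ax": 0,"ay": 0,"az": 0},
    {"claw": 1,"dx": -0.0254,"dy": -0.0235,"dz": 0.004,"ax": 0,"ay": 0,"az": 0},
    {"claw": 1,"dx": -0.0254,"dy": -0.0235,"dz": 0.004,"ax": 0,"ay": 0,"az": 0},
    {"claw": 1,"dx": -0.0254,"dy": -0.0235,"dz": 0.004,"ax": 0,"ay": 0,"az": 0},
    {"claw": 1,"dx": -0.0254,"dy": -0.0235,"dz": 0.004,"ax": 0,"ay": 0,"az": 0},
    {"claw": 1,"dx": -0.0254,"dy": -0.0235,"dz": 0.004,"ax": 0,"ay": 0,"az": 0},
    {"claw": 1,"dx": -0.0254,"dy": -0.0235,"dz": 0.004,"ax": 0,"ay": 0,"az": 0},
  ],
  squeeze=20,
)

```text
time_s: 1.2
eef_pos: [338.8, 359.5, 195.3]
tcp_rot: [[-0.963, 0.269, 0.0], [0.269, 0.963, 0.0], [-0.0, 0.0, -1.0]]
contact_force: [-0.3, 0.1, 1.0]
grip_width: 85.4
grasp_force: 0.0
```

arm_command(
  targets=[
    {"claw": 1,"dx": -0.0254,"dy": -0.0235,"dz": 0.004,"ax": 0,"ay": 0,"az": 0},
    {"claw": 1,"dx": -0.0254,"dy": -0.0235,"dz": 0.004,"ax": 0,"ay": 0,"az": 0},
    {"claw": 1,"dx": -0.0254,"dy": -0.0235,"dz": 0.004,"ax": 0,"ay": 0,"az": 0},
    {"claw": 1,"dx": -0.0254,"dy": -0.0235,"dz": 0.004,"ax": 0,"ay": 0,"az": 0},
    {"claw": 1,"dx": -0.0254,"dy": -0.0235,"dz": 0.004,"ax": 0,"ay": 0,"az": 0},
    {"claw": 1,"dx": -0.0254,"dy": -0.0235,"dz": 0.004,"ax": 0,"ay": 0,"az": 0},
    {"claw": 1,"dx": -0.0254,"dy": -0.0235,"dz": 0.004,"ax": 0,"ay": 0,"az": 0},
    {"claw": 1,"dx": -0.0254,"dy": -0.0235,"dz": 0.004,"ax": 0,"ay": 0,"az": 0},
    {"claw": 1,"dx": -0.0254,"dy": -0.0235,"dz": 0.004,"ax": 0,"ay": 0,"az": 0.045},
    {"claw": 1,"dx": 0,"dy": 0,"dz": 0,"ax": 0,"ay": 0,"az": 0},
  ],
)

```text
time_s: 2.2
eef_pos: [503.4, 92.6, 159.0]
tcp_rot: [[-0.949, 0.317, 0.001], [0.317, 0.949, -0.0], [-0.001, -0.0, -1.0]]
contact_force: [0.5, 0.6, -0.2]
grip_width: 85.1
grasp_force: 0.0
```

Run:
```python
from h import *
s=get_state();print(s["time_s"],s["eef_pos"],s["tcp_rot"].round(4),s["qpos"].round(1))
print("to slide, tool axes",s["tcp_rot"].T@(np.array([501.3,95.7,41])-s["eef_pos"]))
```

```text
2.2 [503.41175398  92.5800653  159.00424468] [[-9.486e-01  3.166e-01  9.000e-04]
 [ 3.166e-01  9.486e-01 -4.000e-04]
 [-1.000e-03 -1.000e-04 -1.000e+00]] [  7.   21.9 113.7  -0.   44.3 -64.5]
to slide, tool axes [  3.10821225   2.30185105 118.00099897]
```

arm_command(
  targets=[
    {"claw": 1,"dx": 0.003,"dy": 0.0023,"dz": 0.0,"ax": 0,"ay": 0,"az": 0},
    {"claw": 1,"dx": 0,"dy": 0,"dz": 0.03,"ax": 0,"ay": 0,"az": 0},
    {"claw": 1,"dx": 0,"dy": 0,"dz": 0.03,"ax": 0,"ay": 0,"az": 0},
    {"claw": 1,"dx": 0,"dy": 0,"dz": 0.03,"ax": 0,"ay": 0,"az": 0},
    {"claw": 1,"dx": 0,"dy": 0,"dz": 0.023,"ax": 0,"ay": 0,"az": 0},
    {"claw": 1,"dx": 0,"dy": 0,"dz": 0.01,"ax": 0,"ay": 0,"az": 0},
    {"claw": 0.3,"dx": 0,"dy": 0,"dz": 0,"ax": 0,"ay": 0,"az": 0},
    {"claw": 0.1,"dx": 0,"dy": 0,"dz": 0,"ax": 0,"ay": 0,"az": 0},
    {"claw": 0,"dx": 0,"dy": 0,"dz": 0,"ax": 0,"ay": 0,"az": 0},
    {"claw": -0.1,"dx": 0,"dy": 0,"dz": 0,"ax": 0,"ay": 0,"az": 0},
  ],
)

```text
time_s: 3.2
eef_pos: [500.0, 98.7, 37.3]
tcp_rot: [[-0.95, 0.312, 0.002], [0.312, 0.95, 0.0], [-0.002, 0.001, -1.0]]
contact_force: [-0.3, 0.7, -0.3]
grip_width: 38.6
grasp_force: 0.0
```

arm_command(
  targets=[
    {"claw": -0.2,"dx": 0,"dy": 0,"dz": 0,"ax": 0,"ay": 0,"az": 0},
    {"claw": -0.28,"dx": 0,"dy": 0,"dz": 0,"ax": 0,"ay": 0,"az": 0},
    {"claw": -0.36,"dx": 0,"dy": 0,"dz": 0,"ax": 0,"ay": 0,"az": 0},
    {"claw": -0.5,"dx": 0,"dy": 0,"dz": 0,"ax": 0,"ay": 0,"az": 0},
    {"claw": -1,"dx": 0,"dy": 0,"dz": 0,"ax": 0,"ay": 0,"az": 0},
    {"claw": -1,"dx": 0,"dy": 0,"dz": 0,"ax": 0,"ay": 0,"az": 0},
  ],
)

```text
time_s: 3.8
eef_pos: [499.4, 98.6, 36.4]
tcp_rot: [[-0.95, 0.313, 0.0], [0.313, 0.95, 0.0], [-0.0, 0.0, -1.0]]
contact_force: [-0.5, 0.1, 4.3]
grip_width: 28.0
grasp_force: 19.7
```

arm_command(
  targets=[
    {"claw": -1,"dx": 0,"dy": 0,"dz": -0.008,"ax": 0,"ay": 0,"az": 0},
    {"claw": -1,"dx": 0,"dy": 0,"dz": -0.02,"ax": 0,"ay": 0,"az": 0},
    {"claw": -1,"dx": 0,"dy": 0,"dz": -0.022,"ax": 0,"ay": 0,"az": 0},
    {"claw": -1,"dx": 0.01,"dy": 0.02,"dz": 0,"ax": 0,"ay": 0,"az": 0},
    {"claw": -1,"dx": 0.01,"dy": 0.02,"dz": 0,"ax": 0,"ay": 0,"az": 0},
    {"claw": -1,"dx": 0.01,"dy": 0.02,"dz": 0,"ax": 0,"ay": 0,"az": 0},
    {"claw": -1,"dx": 0.01,"dy": 0.02,"dz": 0,"ax": 0,"ay": 0,"az": 0},
    {"claw": -1,"dx": 0.01,"dy": 0.02,"dz": 0,"ax": 0,"ay": 0,"az": 0},
    {"claw": -1,"dx": 0.01,"dy": 0.02,"dz": 0,"ax": 0,"ay": 0,"az": 0},
    {"claw": -1,"dx": 0,"dy": 0,"dz": 0,"ax": 0,"ay": 0,"az": 0},
  ],
)

```text
time_s: 4.8
eef_pos: [479.5, 233.4, 86.7]
tcp_rot: [[-0.951, 0.311, 0.0], [0.311, 0.951, 0.0], [-0.0, 0.001, -1.0]]
contact_force: [0.2, -0.5, -0.2]
grip_width: 28.0
grasp_force: 19.9
```

Run:
```python
from h import *
s=get_state();print(s["time_s"],s["eef_pos"],s["tcp_rot"].round(4),s["grip_width"])
t=capture("top");u,v=proj(t,[s["eef_pos"]+[0,0,20],[516,84,24.]]).astype(int)
c=capture("scene");p,q=proj(c,s["eef_pos"]).astype(int)
cv2.imwrite("pics/c2.png",np.hstack([crop(t,u[0]-35,u[1]-50,100,100,4),crop(c,p-50,q-50,100,100,4)]))
```

```text
4.8 [479.54366258 233.37587598  86.71510475] [[-9.505e-01  3.107e-01  5.000e-04]
 [ 3.107e-01  9.505e-01  5.000e-04]
 [-3.000e-04  6.000e-04 -1.000e+00]] 28.00779729148402
```

View pics/c2.png

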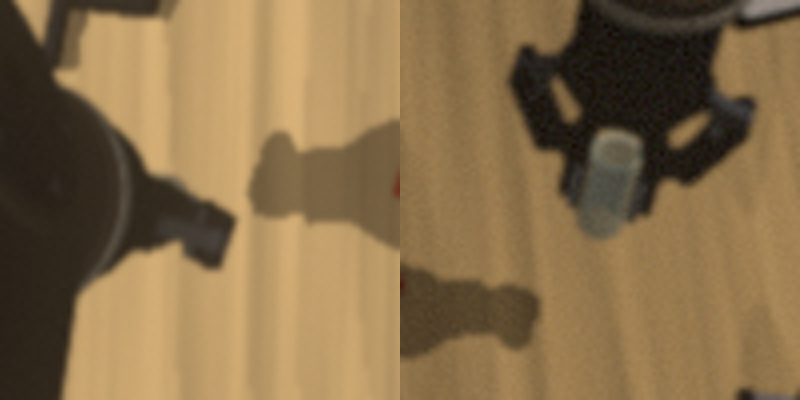

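The slide is held between the pads. In the scene crop its rim is centred at about (618,148) and its lower end at (602,222). I'll check the tilt.

Run:
```python
from h import *
s=get_state();c=capture("scene");p,q=proj(c,s["eef_pos"]).astype(int)
for x,y,z in((620,148,136.5),(602,222,74.3)):print(ray(c,p-50+(x-400)/4-.5,q-50+y/4-.5,z).round(1))
```

```text
[479.3 233.3 136.5]
[482.1 232.9  74.3]
```

arm_command(
  targets=[
    {"claw": -1,"dx": 0,"dy": 0,"dz": 0.025,"ax": 0,"ay": 0,"az": 0},
    {"claw": -1,"dx": 0,"dy": 0,"dz": 0.025,"ax": 0,"ay": 0,"az": 0},
    {"claw": -1,"dx": 0,"dy": 0,"dz": 0.013,"ax": 0,"ay": 0,"az": 0},
    {"claw": -1,"dx": 0,"dy": 0,"dz": 0.006,"ax": 0,"ay": 0,"az": 0},
    {"claw": -1,"dx": 0,"dy": 0,"dz": 0.002,"ax": 0,"ay": 0,"az": 0},
    {"claw": -1,"dx": 0,"dy": 0,"dz": 0.001,"ax": 0,"ay": 0,"az": 0},
    {"claw": -1,"dx": 0,"dy": 0,"dz": 0.001,"ax": 0,"ay": 0,"az": 0},
    {"claw": -1,"dx": 0,"dy": 0,"dz": 0,"ax": 0,"ay": 0,"az": 0},
  ],
)

```text
time_s: 5.75
eef_pos: [480.1, 231.4, 13.8]
tcp_rot: [[-0.95, 0.312, 0.001], [0.312, 0.95, 0.0], [-0.001, 0.001, -1.0]]
contact_force: [1.3, 0.5, -1.6]
grip_width: 27.9
grasp_force: 19.9
```

arm_command(
  targets=[
    {"claw": -1,"dx": 0,"dy": 0,"dz": 0.0007,"ax": 0,"ay": 0,"az": 0},
    {"claw": -1,"dx": 0,"dy": 0,"dz": 0,"ax": 0,"ay": 0,"az": 0},
    {"claw": -1,"dx": 0,"dy": 0,"dz": 0,"ax": 0,"ay": 0,"az": 0},
  ],
)

```text
time_s: 6.05
eef_pos: [480.1, 231.4, 13.0]
tcp_rot: [[-0.95, 0.312, 0.001], [0.312, 0.95, 0.0], [-0.001, 0.001, -1.0]]
contact_force: [0.5, -1.4, 5.7]
grip_width: 27.8
grasp_force: 20.3
```

arm_command(
  targets=[
    {"claw": -0.3,"dx": 0,"dy": 0,"dz": 0,"ax": 0,"ay": 0,"az": 0},
    {"claw": -0.25,"dx": 0,"dy": 0,"dz": 0,"ax": 0,"ay": 0,"az": 0},
    {"claw": -0.2,"dx": 0,"dy": 0,"dz": 0,"ax": 0,"ay": 0,"az": 0},
    {"claw": 0,"dx": 0,"dy": 0,"dz": 0,"ax": 0,"ay": 0,"az": 0},
    {"claw": 0.3,"dx": 0,"dy": 0,"dz": 0,"ax": 0,"ay": 0,"az": 0},
    {"claw": 0.6,"dx": 0,"dy": 0,"dz": 0,"ax": 0,"ay": 0,"az": 0},
    {"claw": 0.6,"dx": 0,"dy": 0,"dz": -0.01,"ax": 0,"ay": 0,"az": 0},
    {"claw": 0.6,"dx": 0,"dy": 0,"dz": -0.03,"ax": 0,"ay": 0,"az": 0},
    {"claw": 0.6,"dx": 0,"dy": 0,"dz": -0.04,"ax": 0,"ay": 0,"az": 0},
    {"claw": 0.6,"dx": 0,"dy": 0,"dz": -0.03,"ax": 0,"ay": 0,"az": 0},
  ],
)

```text
time_s: 7.05
eef_pos: [480.0, 231.4, 125.1]
tcp_rot: [[-0.95, 0.312, 0.001], [0.312, 0.95, 0.0], [-0.001, 0.001, -1.0]]
contact_force: [0.9, 0.4, 0.5]
grip_width: 68.3
grasp_force: 0.0
```

Run:
```python
from h import *
s=get_state();print(s["time_s"],s["eef_pos"],s["tcp_rot"].round(4),s["grip_width"])
c=capture("scene");p,q=proj(c,[480,231,30]).astype(int);print(p,q)
cv2.imwrite("pics/c3.png",crop(c,p-60,q-40,120,80,6))
# lid pinch pose
a=np.radians(-18.2);R=np.array([[np.cos(a),-np.sin(a)],[np.sin(a),np.cos(a)]])
for x in(-29,):
    g=R@[x,0]+[515.9,84.0];print(g, s["tcp_rot"].T@(np.array([*g,110])-s["eef_pos"]))
print(np.degrees(np.arctan2(-s["tcp_rot"][0,1],s["tcp_rot"][1,1])))
```

```text
7.05 [479.9638115  231.35214846 125.10667047] [[-9.499e-01  3.125e-01  9.000e-04]
 [ 3.125e-01  9.499e-01  4.000e-04]
 [-7.000e-04  6.000e-04 -1.000e+00]] 68.29461752428068
410 149
[488.35081051  93.05771264] [ -51.17258162 -128.75732414   15.06063062]
-18.209795542371417
```

View pics/c3.png

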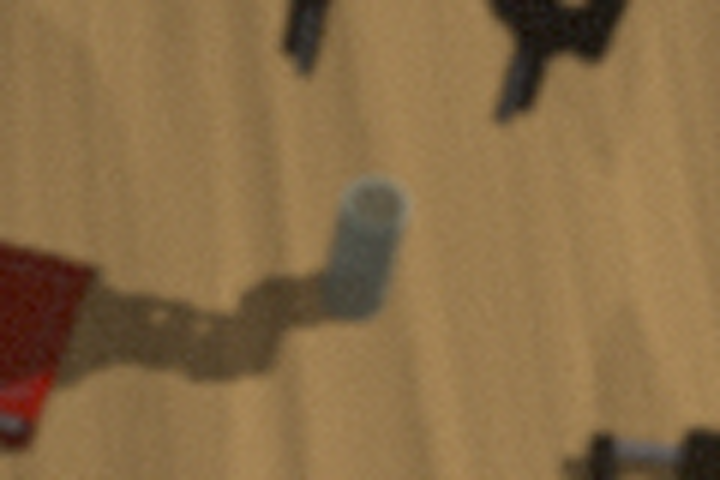

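The slide stands upright on the board, with its rim at crop pixel (375,202) and its foot at (352,305), clear of everything. Next I move over the lid's front.

arm_command(
  targets=[
    {"claw": 1,"dx": -0.0103,"dy": -0.0258,"dz": 0.003,"ax": 0,"ay": 0,"az": 0},
    {"claw": 1,"dx": -0.0103,"dy": -0.0258,"dz": 0.003,"ax": 0,"ay": 0,"az": 0},
    {"claw": 1,"dx": -0.0103,"dy": -0.0258,"dz": 0.003,"ax": 0,"ay": 0,"az": 0},
    {"claw": 1,"dx": -0.0103,"dy": -0.0258,"dz": 0.003,"ax": 0,"ay": 0,"az": 0},
    {"claw": 1,"dx": -0.01,"dy": -0.0256,"dz": 0.003,"ax": 0,"ay": 0,"az": 0},
    {"claw": 1,"dx": 0,"dy": 0,"dz": 0,"ax": 0,"ay": 0,"az": 0},
    {"claw": 1,"dx": 0,"dy": 0,"dz": 0,"ax": 0,"ay": 0,"az": 0},
  ],
)

```text
time_s: 7.8
eef_pos: [488.3, 92.6, 108.1]
tcp_rot: [[-0.949, 0.314, 0.0], [0.314, 0.949, 0.0], [-0.0, 0.0, -1.0]]
contact_force: [-0.1, 0.1, 0.7]
grip_width: 85.3
grasp_force: 0.0
```

Run:
```python
from h import *
s=get_state();print(s["time_s"],s["eef_pos"],s["grip_width"])
print(s["tcp_rot"].T@(np.array([488.3,93.1,4])-s["eef_pos"]))
```

```text
7.8 [488.34382842  92.5879116  108.07899284] 85.29327762960261
[  0.23599269   0.44838381 104.07902846]
```

arm_command(
  targets=[
    {"claw": 1,"dx": 0,"dy": 0.0004,"dz": 0.03,"ax": 0,"ay": 0,"az": 0},
    {"claw": 1,"dx": 0,"dy": 0,"dz": 0.03,"ax": 0,"ay": 0,"az": 0},
    {"claw": 1,"dx": 0,"dy": 0,"dz": 0.025,"ax": 0,"ay": 0,"az": 0},
    {"claw": 1,"dx": 0,"dy": 0,"dz": 0.014,"ax": 0,"ay": 0,"az": 0},
    {"claw": 1,"dx": 0,"dy": 0,"dz": 0.005,"ax": 0,"ay": 0,"az": 0},
    {"claw": 0.6,"dx": 0,"dy": 0,"dz": 0,"ax": 0,"ay": 0,"az": 0},
    {"claw": 0.4,"dx": 0,"dy": 0,"dz": 0,"ax": 0,"ay": 0,"az": 0},
    {"claw": 0.3,"dx": 0,"dy": 0,"dz": 0,"ax": 0,"ay": 0,"az": 0},
    {"claw": 0.25,"dx": 0,"dy": 0,"dz": 0,"ax": 0,"ay": 0,"az": 0},
    {"claw": 0.2,"dx": 0,"dy": 0,"dz": 0,"ax": 0,"ay": 0,"az": 0},
  ],
  squeeze=20,
)

```text
time_s: 8.8
eef_pos: [488.7, 93.2, 4.2]
tcp_rot: [[-0.95, 0.312, 0.001], [0.312, 0.95, -0.0], [-0.001, 0.0, -1.0]]
contact_force: [0.8, -3.7, 3.7]
grip_width: 51.4
grasp_force: 18.9
```

arm_command(
  targets=[
    {"claw": 0.1,"dx": 0,"dy": 0,"dz": 0,"ax": 0,"ay": 0,"az": 0},
    {"claw": 0,"dx": 0,"dy": 0,"dz": 0,"ax": 0,"ay": 0,"az": 0},
    {"claw": -1,"dx": 0,"dy": 0,"dz": 0,"ax": 0,"ay": 0,"az": 0},
    {"claw": -1,"dx": 0,"dy": 0,"dz": 0,"ax": 0,"ay": 0,"az": 0},
  ],
)

```text
time_s: 9.2
eef_pos: [488.7, 93.2, 3.9]
tcp_rot: [[-0.95, 0.313, 0.001], [0.313, 0.95, -0.0], [-0.001, 0.0, -1.0]]
contact_force: [-0.1, -4.1, 6.7]
grip_width: 51.5
grasp_force: 21.0
```

arm_command(
  targets=[
    {"claw": -1,"dx": 0,"dy": 0,"dz": -0.003,"ax": 0,"ay": 0,"az": 0},
    {"claw": -1,"dx": 0,"dy": 0,"dz": -0.003,"ax": 0,"ay": 0,"az": 0},
    {"claw": -1,"dx": -0.0002,"dy": 0,"dz": -0.003,"ax": 0,"ay": 0,"az": 0},
    {"claw": -1,"dx": -0.0003,"dy": 0,"dz": -0.003,"ax": 0,"ay": 0,"az": 0},
    {"claw": -1,"dx": -0.0004,"dy": 0,"dz": -0.003,"ax": 0,"ay": 0,"az": 0},
    {"claw": -1,"dx": -0.0006,"dy": 0,"dz": -0.00295,"ax": 0,"ay": 0,"az": 0},
    {"claw": -1,"dx": -0.0007,"dy": 0,"dz": -0.00295,"ax": 0,"ay": 0,"az": 0},
    {"claw": -1,"dx": -0.0008,"dy": 0,"dz": -0.0029,"ax": 0,"ay": 0,"az": 0},
    {"claw": -1,"dx": -0.0009,"dy": 0,"dz": -0.0029,"ax": 0,"ay": 0,"az": 0},
    {"claw": -1,"dx": -0.0011,"dy": 0,"dz": -0.0028,"ax": 0,"ay": 0,"az": 0},
  ],
)

```text
time_s: 10.2
eef_pos: [492.9, 91.7, 33.3]
tcp_rot: [[-0.95, 0.312, -0.0], [0.312, 0.95, -0.0], [0.0, -0.0, -1.0]]
contact_force: [-0.2, -3.7, -4.2]
grip_width: 51.3
grasp_force: 21.7
```

Run:
```python
from h import *
c=capture("scene");t=capture("top")
cv2.imwrite("pics/c4.png",np.hstack([crop(c,310,120,80,80,5),crop(t,245,205,80,80,5)]))
```

```text
(no output)
```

View pics/c4.png

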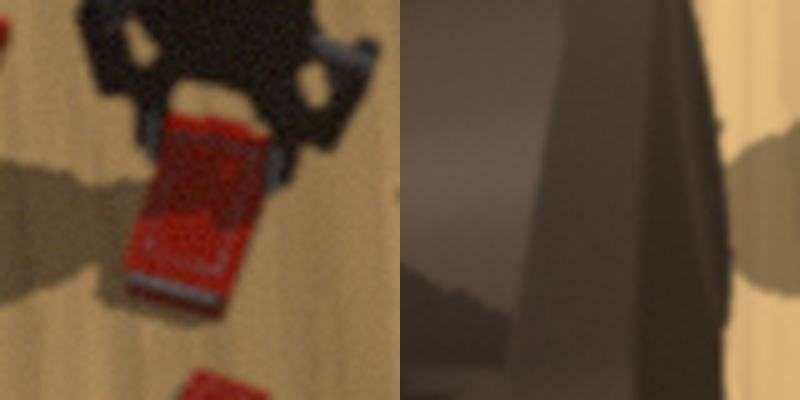

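The scene crop shows the lid pinched and rising: its front edge runs from (170,118) to (268,135), above the hinge pin at (175,285). I'll continue the arc.

arm_command(
  targets=[
    {"claw": -1,"dx": -0.0012,"dy": 0,"dz": -0.00275,"ax": 0,"ay": 0,"az": 0},
    {"claw": -1,"dx": -0.0013,"dy": 0,"dz": -0.00275,"ax": 0,"ay": 0,"az": 0},
    {"claw": -1,"dx": -0.0014,"dy": 0,"dz": -0.0027,"ax": 0,"ay": 0,"az": 0},
    {"claw": -1,"dx": -0.0016,"dy": 0,"dz": -0.0026,"ax": 0,"ay": 0,"az": 0},
    {"claw": -1,"dx": -0.0017,"dy": 0,"dz": -0.0025,"ax": 0,"ay": 0,"az": 0},
    {"claw": -1,"dx": -0.0017,"dy": 0,"dz": -0.0024,"ax": 0,"ay": 0,"az": 0},
    {"claw": -1,"dx": -0.0019,"dy": 0,"dz": -0.00235,"ax": 0,"ay": 0,"az": 0},
    {"claw": -1,"dx": -0.002,"dy": 0,"dz": -0.0023,"ax": 0,"ay": 0,"az": 0},
    {"claw": -1,"dx": -0.0021,"dy": 0,"dz": -0.0022,"ax": 0,"ay": 0,"az": 0},
    {"claw": -1,"dx": -0.0021,"dy": 0,"dz": -0.0021,"ax": 0,"ay": 0,"az": 0},
  ],
)

```text
time_s: 11.3
eef_pos: [509.0, 86.3, 57.9]
tcp_rot: [[-0.95, 0.312, -0.001], [0.312, 0.95, -0.0], [0.001, -0.0, -1.0]]
contact_force: [-2.2, -5.0, -6.0]
grip_width: 51.2
grasp_force: 21.8
```

arm_command(
  targets=[
    {"claw": -1,"dx": -0.0023,"dy": 0,"dz": -0.002,"ax": 0,"ay": 0,"az": 0},
    {"claw": -1,"dx": -0.0023,"dy": 0,"dz": -0.0019,"ax": 0,"ay": 0,"az": 0},
    {"claw": -1,"dx": -0.0024,"dy": 0,"dz": -0.0018,"ax": 0,"ay": 0,"az": 0},
    {"claw": -1,"dx": -0.0025,"dy": 0,"dz": -0.0017,"ax": 0,"ay": 0,"az": 0},
    {"claw": -1,"dx": 0,"dy": 0,"dz": 0,"ax": 0,"ay": 0,"az": 0},
    {"claw": -1,"dx": 0,"dy": 0,"dz": 0,"ax": 0,"ay": 0,"az": 0},
  ],
)

```text
time_s: 11.9
eef_pos: [517.9, 83.4, 65.3]
tcp_rot: [[-0.95, 0.312, -0.001], [0.312, 0.95, -0.0], [0.001, -0.0, -1.0]]
contact_force: [-3.3, -4.6, -1.9]
grip_width: 51.4
grasp_force: 21.6
```

Run:
```python
from h import *
s=get_state();print(s["eef_pos"])
a=np.radians(-18.2);R=np.array([[np.cos(a),-np.sin(a)],[np.sin(a),np.cos(a)]])
print(R.T@(s["eef_pos"][:2]-[515.9,84]))
c=capture("scene")
im=crop(c,315,115,64,64,9)
for th,col in((50,(0,255,255)),(60,(0,255,0)),(70,(255,0,0))):
    q=np.radians(th);P=[]
    for r,y in((82,26),(82,-26),(0,-26),(0,26)):
        x,z=-r*np.cos(q)+3*np.sin(q),r*np.sin(q)+3*np.cos(q)
        P.append([*(R@[40.5+x,y]+[515.9,84]),21+z])
    uv=proj(c,np.array(P));print(th,uv[:2].round(1).tolist(),uv[2:].round(1).tolist())
    for u,v in uv[:2]: cv2.circle(im,(int((u-315+.5)*9),int((v-115+.5)*9)),3,col,-1)
cv2.imwrite("pics/c5.png",im)
```

```text
[517.9153793   83.35122178  65.25153246]
[2.1171901  0.01315215]
50 [[363.0, 147.2], [341.1, 141.6]] [[333.7, 175.1], [355.0, 180.8]]
60 [[361.8, 149.1], [339.7, 143.4]] [[333.7, 175.3], [355.0, 181.0]]
70 [[360.3, 152.1], [338.0, 146.3]] [[333.7, 175.5], [354.9, 181.2]]
```

View pics/c5.png

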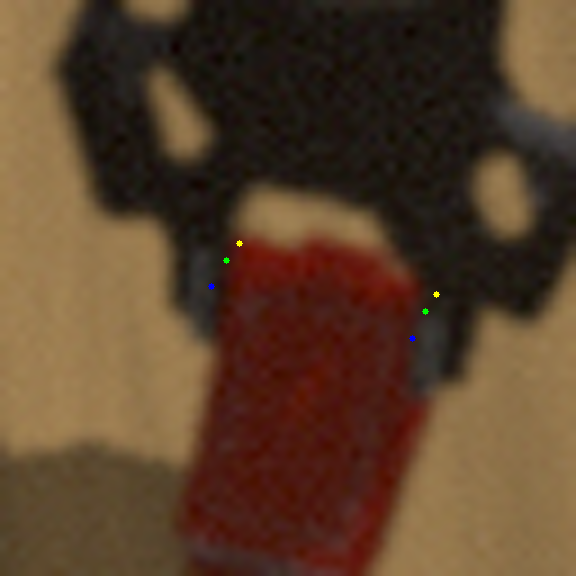

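Run:
```python
from h import *
a=np.radians(-18.42);R=np.array([[np.cos(a),-np.sin(a)],[np.sin(a),np.cos(a)]])
cs=[capture("scene") for _ in range(6)];c=cs[0];c["color"]=np.clip(np.mean([k["color"] for k in cs],0)*1.8,0,255).astype(np.uint8)
im=crop(c,326,134,44,58,9);raw=im.copy()
for th,col in((50,(0,255,255)),(60,(0,255,0)),(70,(255,0,0))):
    q=np.radians(th);P=[]
    for r,y in((82,26),(82,11),(87.5,11),(87.5,-11),(82,-11),(82,-26),(0,-26),(0,26)):
        h=3 if r<85 else -5  # lip
        x,z=-r*np.cos(q)+h*np.sin(q),r*np.sin(q)+h*np.cos(q)
        P.append([*(R@[40.5+x,y]+[516.3,84.55]),21+z])
    uv=proj(c,np.array(P));uv=((uv-[326,134]+.5)*9)
    print(th,uv.round().tolist())
    cv2.polylines(im,[uv.astype(int)],True,col,1)
cv2.imwrite("pics/c6.png",np.hstack([raw,im]))
```

```text
50 [[340.0, 125.0], [283.0, 110.0], [293.0, 83.0], [210.0, 62.0], [200.0, 88.0], [143.0, 74.0], [76.0, 375.0], [267.0, 427.0]]
60 [[329.0, 142.0], [271.0, 127.0], [282.0, 96.0], [198.0, 74.0], [187.0, 105.0], [130.0, 90.0], [75.0, 377.0], [267.0, 429.0]]
70 [[316.0, 169.0], [257.0, 154.0], [269.0, 119.0], [184.0, 97.0], [172.0, 131.0], [115.0, 116.0], [75.0, 379.0], [266.0, 431.0]]
```

View pics/c6.png

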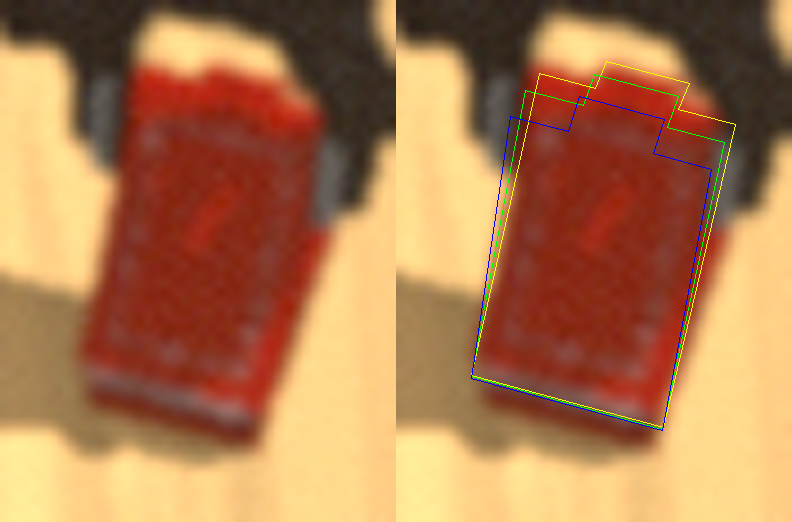

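Run:
```python
from h import *
a=np.radians(-18.42);R=np.array([[np.cos(a),-np.sin(a)],[np.sin(a),np.cos(a)]])
cs=[capture("scene") for _ in range(6)];c=cs[0];c["color"]=np.clip(np.mean([k["color"] for k in cs],0)*1.8,0,255).astype(np.uint8)
k=10
raw=crop(c,331,136,38,34,k);ims=[raw]
for th in(50,60,70):
    im=raw.copy();q=np.radians(th)
    for L in (((82,26,3),(82,-26,3),(82,-26,-10),(82,26,-10),(82,26,3)),((82,11,-5),(87.5,11,-5),(87.5,-11,-5),(82,-11,-5)),((82,26,3),(4,26,3)),((82,-26,3),(4,-26,3))):
        P=[]
        for r,y,h in L:
            x,z=-r*np.cos(q)+h*np.sin(q),r*np.sin(q)+h*np.cos(q)
            P.append([*(R@[40.5+x,y]+[516.3,84.55]),21+z])
        uv=(proj(c,np.array(P))-[331,136]+.5)*k
        cv2.polylines(im,[uv.astype(int)],False,(0,255,0),1)
    cv2.putText(im,str(th),(5,330),0,1,(255,0,0),2);ims.append(im)
o=np.vstack([np.hstack(ims[:2]),np.hstack(ims[2:])]);cv2.imwrite("pics/c7.png",cv2.resize(o,None,fx=.88,fy=.88,interpolation=cv2.INTER_AREA))
```

View pics/c7.png

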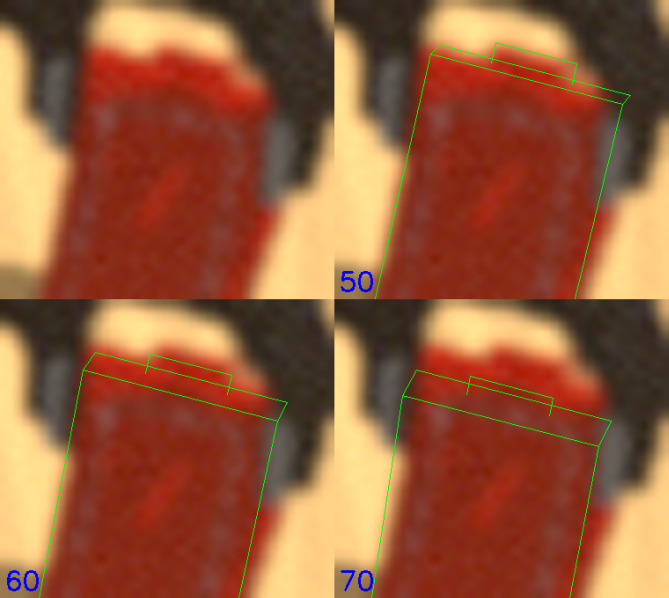

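The overlays put the lid at about 58° by the lip position, and the arc travel gives about 59.5°. I'll nudge it 1° further and then hold.

arm_command(
  targets=[
    {"claw": -1,"dx": -0.001,"dy": 0,"dz": -0.0006,"ax": 0,"ay": 0,"az": 0},
    {"claw": -1,"dx": 0,"dy": 0,"dz": 0,"ax": 0,"ay": 0,"az": 0},
    {"claw": -1,"dx": 0,"dy": 0,"dz": 0,"ax": 0,"ay": 0,"az": 0},
    {"claw": -1,"dx": 0,"dy": 0,"dz": 0,"ax": 0,"ay": 0,"az": 0},
  ],
)

```text
time_s: 12.95
eef_pos: [518.7, 83.1, 65.8]
tcp_rot: [[-0.95, 0.312, -0.001], [0.312, 0.95, -0.0], [0.001, -0.0, -1.0]]
contact_force: [-3.8, -3.8, -2.3]
grip_width: 51.7
grasp_force: 21.5
```

Run:
```python
from h import *
c=capture("scene");cv2.imwrite("pics/c8.png",crop(c,240,70,260,180,3))
```

```text
(no output)
```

View pics/c8.png

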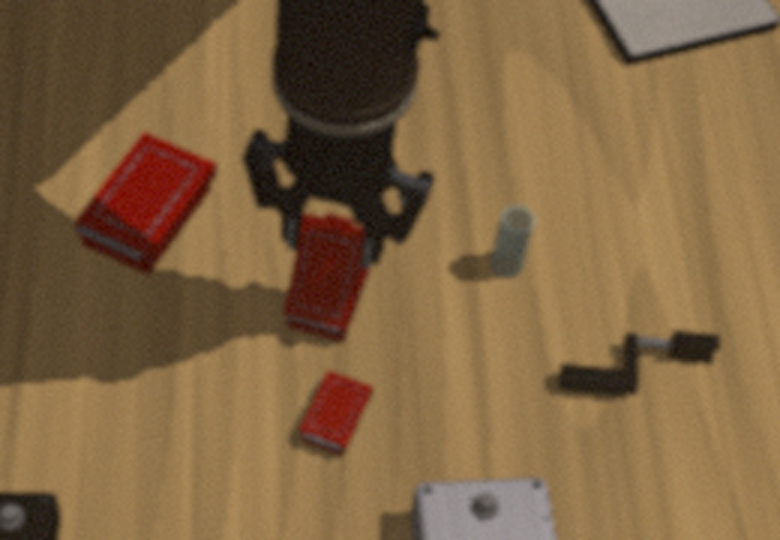

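The slide stands upright at (512,242), the lid is held open between the fingers at (330,260), and the other things are untouched. I'm handing in.

```bash
python3 -c "
from station import arm
print(arm.hand_in())"
```

```text
the job is handed in; nothing more can be done
None
```

I handed the job in at about 13 s: the slide stands upright on the board about 95 mm clear of the tin, and the fingers hold the lid open at about 60° (roughly 59–60.5° from arm travel and camera overlay, good to a few degrees).

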